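# Unlock the parts drawer with its key

## Task

Unlock the grey steel chest: take the key with the straight crossbar handle from the wooden stand in the tray, push it fully home in the keyhole on the chest's top, and turn it clockwise (seen from above) until it stops. Then pull the drawer all the way open by its handle. Leave the key turned in the lock and the round-headed key in the stand, and do not shove or knock over the other things.

Things in the scene. Friction and masses are not known exactly. Their poses are not given: they have to be found in the camera images.
- bar_key: The key to use: plain steel, 100 mm long, 0.12 kg, upright, tip down, in either slot of the stand. Origin at the tip, z up the key, x along its width, y through its thickness; alike both ways round. Blade 30 (x) x 7 (y) mm, 20 mm high, rounded tip; neck 8 mm diameter, z=20 to 38 mm; collar 26 mm diameter, z=38 to 44 mm, rests on the stand's top (tip 7 mm above the stand's foot).
- disc_key: The wrong key: same steel and length, but with a round disc head (50 mm diameter, 12 mm thick) and a blade 38 mm wide that does not fit the keyhole. Stands in the other slot of the stand, 90 mm from the first. Origin at the tip, z up, x along its width.
- key_stand: Heavy fixed wooden block 170 x 60 x 45 mm (x, y, z of its own frame), origin at the centre of its underside, with two slots 41 x 10 mm at x = -45 and +45 mm, long along its x. Either key may be in either slot. It stands inside the fixed grey wooden tray, on its floor 69 mm above the table; the tray's walls rise to 133 mm above the table.
- chest: Fixed grey steel chest with one drawer, 160 mm deep (x) x 240 mm wide (y) x 110 mm high, origin at the centre of its underside. Its front, with the drawer, faces its own -x (roughly towards the robot); it stands on the right. A steel lock plate 70 x 60 mm, 14 mm thick, is let into the top at the left and stands 2 mm proud.
- keyhole (a point): Centre of the keyhole at the lock plate's upper face, 112 mm above the table, axes as the chest's. A slot 33 mm long (x) and 10 mm wide (y), edges bevelled 1.5 mm, through the 14 mm plate; the lock core's pocket below matches it. Fully home, the key's collar sits on the plate, its tip 38 mm below this point; it can turn only within 4 mm of that, and once turned it is captive.
- lock_core (a joint): Turn of the hidden lock core in rad: 0 locked (pocket in line with the keyhole), grows clockwise seen from above, stops at 1.35. The key turns it with 0.1 to 0.2 rad of play; friction 0.06 N m, no spring, it stays where it is left. The bolt leaves the drawer at about 1.0.
- drawer (a joint): Travel of the drawer in m: 0 shut, grows as it is pulled out along the chest's -x, stops at 0.08. With the bolt in place it moves only 2 mm. Friction 1.5 N, no spring.
- drawer_handle (a point): Middle of the drawer's handle: a straight round bar 10 mm thick, 90 mm long along the chest's y, 40 mm in front of the drawer's face, 85 mm above the table, 25 mm below the chest's top, right of the lock. Pinch it from above, fingers closing along the chest's x, one in the gap behind. Axes as the chest's.
- gummed_tape: Roll of brown tape, 75 mm diameter, 19 mm high, lying on the right rear of the chest's top. Bystander; origin under its centre.
- spice_jar: Spice jar with a green cap, 42 mm diameter, 97 mm high, standing on the table in front of the trays, left. Bystander; origin under its centre.
- weight: Brass scale weight, 34 mm diameter, 50 mm high, on the chest's top, rear middle, beside the tape. Bystander; origin under its centre.
- key_handle (a point): Centre of the crossbar handle of the key to use, 80 mm above its tip, on its axis, axes as the key's. The handle is 64 mm wide (x), 12 mm thick (y), 40 mm high: pinch it across the 12 mm. Lift 45 mm to clear the stand, 65 mm to clear the tray's walls. In the stand it has about 1.5 mm of play each way through the thickness and 5 mm along the width.
Not all that is in view belongs to the job. Leave any blue or yellow look-alike of the bar_key alone.

How it is judged:
By the outcome, as a careful person would: the job done as asked, in the order asked, and still so for the second after the job is handed in, with the robot touching nothing.
It also fails if it takes over 58 s, if anything falls off the work surface, if the arm or the gripper's body presses on something with over 40 N, if the wrist force passes 120 N, or if a joint passes its speed limit or range.

## Robot

A 7-joint arm with a two-finger parallel gripper is mounted at the origin on the work surface; the furniture and walls round the work are solid. World frame = base frame: x ahead of the robot, y to its left, z up, the work surface at z = 0. Lengths are in m, angles in rad, forces in N, time in s.
With the tool pointing down it reaches from about 0.4 to 0.85 m from the base axis. Payload 4.5 kg.
Tool frame: the origin (TCP) lies on the centre line of the jaws, within the pads' length; the fingertips stand 17 mm ahead of it and the grasp point (between the pads) lies 2 mm behind it (r.tip_reach is the distance from the TCP to the fingertips, in m); z points along the fingers, y is the line along which they close (so a half turn about z gives the same grasp; the last joint's range is limited). The gripper opens to 88 mm and grips with 3 to 60 N. Pads are 18 mm wide; open, the fingers measure 123 mm over their backs; the gripper's body (75 mm by 187 mm) begins 45 mm behind the grasp point.
Start: joints at [0.034, 0.689, -0.195, 1.565, 0.157, 0.902, -0.215], TCP at [0.625, 0, 0.256] pointing down, gripper open.
Joint ranges: [-3.01, 3.01], [-0.46, 2.08], [-1.47, 1.51], [0.13, 2.56], [-1, 4.14], [0.04, 2.09], [-2.66, 2.66]. Speed limits (rad/s): [2.57, 2.57, 3.14, 3.14, 3.14, 3.14, 3.14].

## Interface

Orientations are given as a unit quaternion [x, y, z, w].
In Python, from plant import r gives the robot as it stands.
- The arm moves only by the tool step_arm, never from a script. Its argument "steps" is a list of rows, each a list of 7 numbers: the shift along the tool's x, y, z in cm, then the turn, a rotation vector about the tool's x, y, z in degrees, then the gripper's target within -1 to 1 (shut at 1, half-way at 0, fully open at -1). A call has 1 to 8 rows; each row shifts and turns the commanded pose from where the row before left it, along the tool's axes as they then stand; what a row does not reach is not made up. A row lasts 1/8 s, in which the tool goes at most 62.5 mm and 10.7 degrees, less where a joint would pass 70% of its speed; a pose out of reach is approached as far as the arm can. A call with a gripper value outside its range is refused whole. The fingers move at their own pace and stop on an object; "force" is the grip in N (left out, the last holds). Time passes only in rows, so rows that do not move let the fingers close. It gives the time, the measured TCP pose, the force, the opening and the grip force at its end, in the units of the state.
- r.get_state(): the state, without advancing time (a new reading comes with each control period).
- r.snapshot(name): name is "scene" or "side" or "wrist"; returns a dict with "pixels" (400x640x3 uint8, red, green, blue), "fx", "fy", "cx", "cy" (pixels), "cam_to_world" (4x4, takes a point from camera to world coordinates). Camera axes: x right, y down, z forward; pixel columns grow to the right and rows downward; lengths in m; the calibration is good to about 2 mm. The wrist camera is an equidistant fisheye: a pixel r from the principal point sees the ray r / f radians off the axis. A picture is of the moment at which its call begins. There is no depth.
- r.finish_job(): hands the job in; it is judged then, once.
The state is a dict: "clock": time; "q": joint angles; "qd": joint speeds; "joint_torque": joint torques, N m; "tool_pos": TCP position; "eef_rot": TCP orientation; "contact_force": force on the tool from outside, world axes, zero at the start; "moment": the same for the moment, N m; "opening": opening from 0.0 (shut) to 1.0 (fully open); "finger_force": force on a finger pad.
Only numpy, scipy, OpenCV 4.12 (cv2) and the standard library are available. Lean on these libraries where they do the work, as an engineer would, in place of code of your own. Each camera call takes 0.05 s, during which the arm holds its last target. There are 200 camera calls.

## Working session

There is one attempt and no reset: what is moved stays moved. The work goes in short steps, Python scripts to look and compute and a tool call to move; the robot and the scene stay as the last step left them, time stands still between calls to the robot, and variables do not carry over. Pictures are saved under pics/ and viewed, at most 10 in all, crops included, and the job is handed in when it is done.

Besides the shell and the picture viewer there is one more tool, called after "Call:" by a JSON object that holds its "fn" and its "kwargs", one argument or row to a line. step_arm: Moves the arm, as the interface text tells. Its arguments: {"type":"object","properties":{"steps":{"type":"array","items":{"type":"array","items":{"type":"number"}}},"force":{"type":"number"}},"required":["steps"]}

```bash
mkdir -p pics; cat > h.py <<'E'
import numpy as np, cv2, sys
from plant import r
from scipy.spatial.transform import Rotation as R
def snap(n,f):
    s=r.snapshot(n); cv2.imwrite(f'pics/{f}.png',s['pixels'][:,:,::-1]); 
    import pickle; pickle.dump(s,open(f'pics/{f}.pkl','wb')); return s
def load(f):
    import pickle; return pickle.load(open(f'pics/{f}.pkl','rb'))
def ray(s,u,v,fish=False):
    a=(u-s['cx'])/s['fx']; b=(v-s['cy'])/s['fy']
    if fish:
        t=np.hypot(a,b); d=np.array([a/t*np.sin(t),b/t*np.sin(t),np.cos(t)]) if t>1e-9 else np.array([0,0,1.])
    else: d=np.array([a,b,1.])
    M=np.array(s['cam_to_world']); return M[:3,3],M[:3,:3]@d
def atz(s,u,v,z,fish=False):
    o,d=ray(s,u,v,fish); return o+d*(z-o[2])/d[2]
def proj(s,p,fish=False):
    M=np.array(s['cam_to_world']); c=M[:3,:3].T@(np.array(p)-M[:3,3])
    if fish:
        t=np.arctan2(np.hypot(c[0],c[1]),c[2]); k=t/np.hypot(c[0],c[1])
        return s['cx']+s['fx']*c[0]*k, s['cy']+s['fy']*c[1]*k
    return s['cx']+s['fx']*c[0]/c[2], s['cy']+s['fy']*c[1]/c[2]
E
python3 - <<'E'
from h import *
for n in ('scene','side','wrist'): 
    s=snap(n,n+'0'); print(n,s['fx'],s['cx'],s['cy'],np.round(s['cam_to_world'],3).tolist())
print(r.get_state()['tool_pos'],r.get_state()['eef_rot'],r.tip_reach)
E
```

```text
scene 373.66998671410164 315.9691072953977 198.6943332354643 [[-0.842, -0.222, 0.492, -0.072], [-0.54, 0.353, -0.764, 0.802], [-0.004, -0.909, -0.417, 0.602], [0.0, 0.0, 0.0, 1.0]]
side 459.2077672271137 315.52366997034324 196.51579074917484 [[0.981, -0.104, 0.163, 0.291], [-0.194, -0.54, 0.819, -0.994], [0.003, -0.835, -0.55, 0.727], [0.0, 0.0, 0.0, 1.0]]
wrist 309.70691628693146 319.15630220246305 194.8234910921125 [[1.0, 0.002, -0.001, 0.624], [0.002, -0.958, -0.286, 0.075], [-0.001, 0.286, -0.958, 0.385], [0.0, 0.0, 0.0, 1.0]]
[ 6.24543219e-01 -2.22643131e-05  2.55088857e-01] [ 7.07079506e-01  7.07133704e-01 -5.20656310e-04 -4.75105413e-04] 0.017
```

View pics/scene0.png

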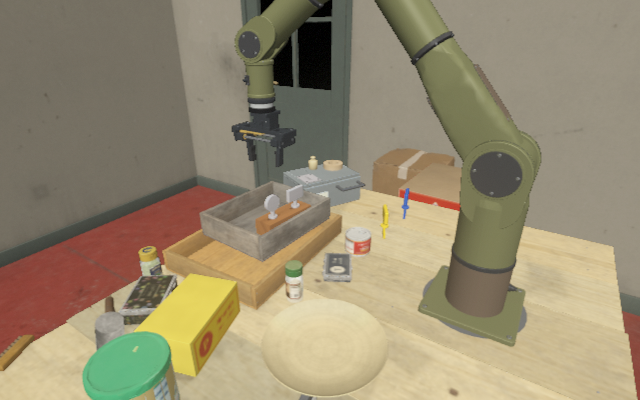

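View pics/wrist0.png

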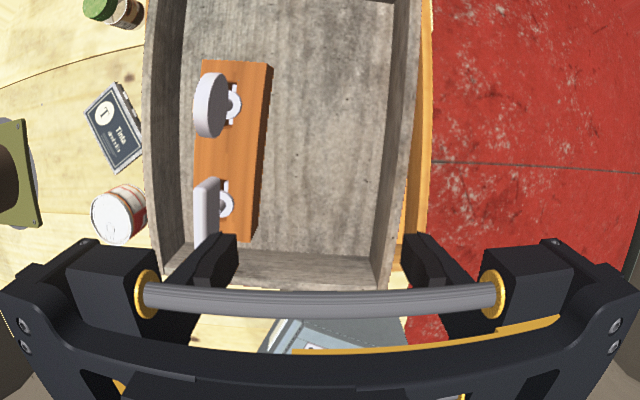

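View pics/side0.png

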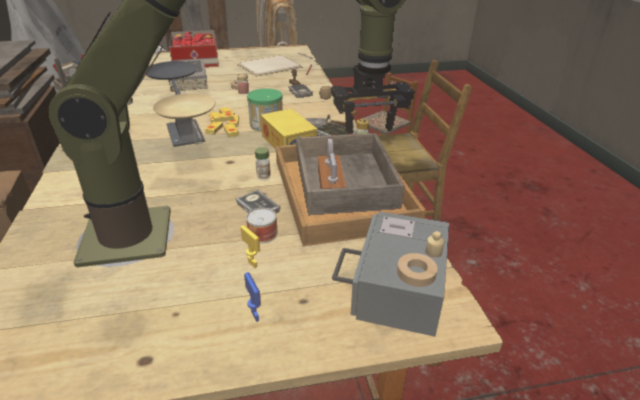

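```bash
python3 - <<'E'
from h import *
s=load('side0'); c=s['pixels'][200:340,325:465,::-1]; cv2.imwrite('pics/c1.png',cv2.resize(c,None,fx=4,fy=4,interpolation=cv2.INTER_CUBIC))
w=load('wrist0')
for n,u,v,z in (('st',203,60,.114),('st',272,66,.114),('st',193,236,.114),('st',250,243,.114),('disc collar',234,104,.12),('bar collar',225,205,.12)):
    print(n,atz(w,u,v,z,True).round(4))
E
```

```text
st [0.5196 0.1196 0.114 ]
st [0.5831 0.1094 0.114 ]
st [ 0.4958 -0.0503  0.114 ]
st [ 0.5561 -0.056   0.114 ]
disc collar [0.5503 0.0771 0.12  ]
bar collar [ 0.5363 -0.0147  0.12  ]
```

View pics/c1.png

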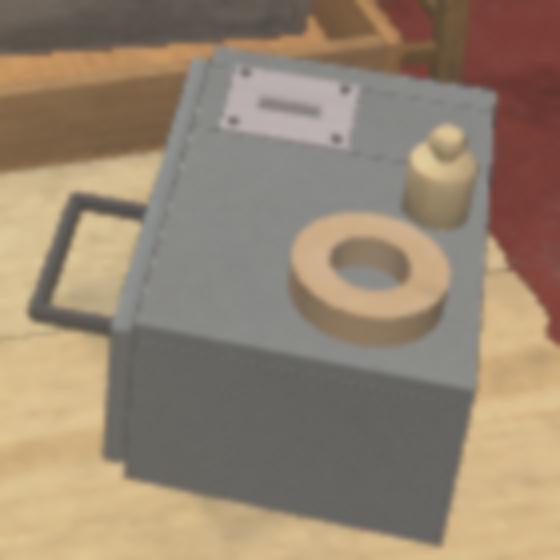

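```bash
python3 - <<'E'
from h import *
s=load('side0')
for n,u,v,z in (('kh',289,105,.112),('sl0',258,101,.112),('sl1',321,111,.112),('p',236,66,.112),('p',358,85,.112),('p',350,149,.112),('p',220,127,.112),('FL',215,50,.11),('RL',495,95,.11),('RR',475,388,.11),('FR',133,325,.11),('h0',78,200,.09),('h1',38,312,.09),('wt',440,215,.11)):
    print(n,atz(s,325+u/4,200+v/4,z).round(4))
print(r.get_state()['q'].round(3))
E
```

```text
kh [ 0.6281 -0.2304  0.112 ]
sl0 [ 0.6124 -0.2236  0.112 ]
sl1 [ 0.6436 -0.2389  0.112 ]
p [ 0.6109 -0.1895  0.112 ]
p [ 0.6726 -0.22    0.112 ]
p [ 0.647  -0.2738  0.112 ]
p [ 0.5844 -0.2421  0.112 ]
FL [ 0.605  -0.1694  0.11  ]
RL [ 0.7459 -0.241   0.11  ]
RR [ 0.64   -0.4488  0.11  ]
FR [ 0.4971 -0.3793  0.11  ]
h0 [ 0.5005 -0.2618  0.09  ]
h1 [ 0.4599 -0.3415  0.09  ]
wt [ 0.6737 -0.3318  0.11  ]
[ 0.034  0.69  -0.195  1.566  0.157  0.902 -0.215]
```

Call:
{"fn": "step_arm", "kwargs": {
  "steps": [
    [-2.5,-4.5,1,0,0,0,-1],
    [-2.5,-4.5,0.5,0,0,0,-1],
    [0,0,0,0,0,8.6,-1],
    [0,0,0,0,0,0,-1],
    [0,0,0,0,0,0,-1]
  ]
}}

```text
clock: 0.78
tool_pos: [0.5357, -0.0494, 0.2408]
eef_rot: [0.757, 0.653, 0.0, 0.0]
contact_force: [0.4, -0.7, -0.4]
opening: 1.002
finger_force: 0.0
```

```bash
python3 - <<'E'
from h import *
s=snap('wrist','w1'); cv2.imwrite('pics/w1c.png',cv2.resize(s['pixels'][100:350,200:480,::-1],None,fx=2.4,fy=2.4,interpolation=cv2.INTER_CUBIC))
x=r.get_state(); print(x['tool_pos'],x['eef_rot'],x['q'].round(3), x['clock'])
E
```

```text
[ 0.53568678 -0.04937927  0.24071155] [7.57196298e-01 6.53187270e-01 3.89115461e-04 7.26919933e-05] [ 0.105  0.595 -0.159  1.848  0.136  0.709 -0.278] 0.825
```

View pics/w1c.png

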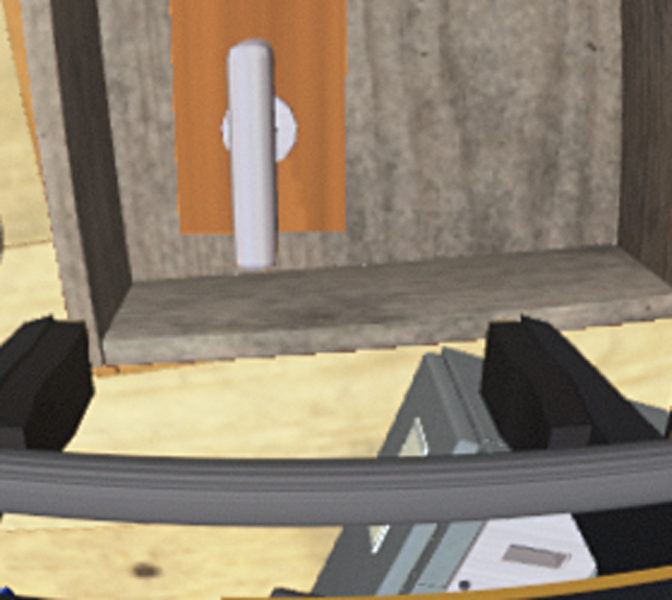

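```bash
python3 - <<'E'
from h import *
s=load('w1'); f=lambda u,v,z:atz(s,200+u/2.4,100+v/2.4,z,True).round(4)
print(np.round(s['cam_to_world'],4).tolist())
for n,u,v,z in (('far L',231,47,.176),('far R',270,47,.176),('near L',237,267,.176),('near R',276,266,.176),('colL',222,130,.12),('colR',298,130,.12),('colR',298,130,.117),('colL',222,130,.117),('st',346,232,.114),('st',180,232,.114)): print(n,f(u,v,z))
# overlay model prediction
c=np.array([.534,-.014])
E
```

```text
[[0.9895, -0.139, -0.0404, 0.5459], [-0.1448, -0.9481, -0.283, 0.0243], [0.0011, 0.2859, -0.9583, 0.3705], [0.0, 0.0, 0.0, 1.0]]
far L [0.5307 0.0174 0.176 ]
far R [0.5407 0.0158 0.176 ]
near L [ 0.5226 -0.0425  0.176 ]
near R [ 0.5334 -0.0437  0.176 ]
colL [ 0.5188 -0.0121  0.12  ]
colR [ 0.5445 -0.016   0.12  ]
colR [ 0.5444 -0.0165  0.117 ]
colL [ 0.5185 -0.0126  0.117 ]
st [ 0.5564 -0.0562  0.114 ]
st [ 0.4968 -0.0475  0.114 ]
```

Call:
{"fn": "step_arm", "kwargs": {
  "steps": [
    [3.5,-0.9,0,0,0,0,0.2],
    [0,0,3,0,0,0,0.2],
    [0,0,2.4,0,0,0,0.2],
    [0,0,2,0,0,0,0.2],
    [0,0,1,0,0,0,0.2],
    [0,0,0,0,0,0,0.2]
  ],
  "force": 30
}}

```text
clock: 1.58
tool_pos: [0.5314, -0.0138, 0.1563]
eef_rot: [0.758, 0.652, -0.0, -0.0]
contact_force: [-0.7, 0.4, 0.4]
opening: 0.407
finger_force: 0.0
```

Call:
{"fn": "step_arm", "kwargs": {
  "steps": [
    [0,0,0,0,0,0,1],
    [0,0,0,0,0,0,1],
    [0,0,0,0,0,0,1],
    [0,0,0,0,0,0,1],
    [0,0,0,0,0,0,1]
  ],
  "force": 40
}}

```text
clock: 2.2
tool_pos: [0.5317, -0.014, 0.1573]
eef_rot: [0.758, 0.652, 0.0, 0.0]
contact_force: [-1.1, 0.4, 6.9]
opening: 0.13
finger_force: 39.9
```

Call:
{"fn": "step_arm", "kwargs": {
  "steps": [
    [0,0,-0.5,0,0,0,1],
    [0,0,-1.5,0,0,0,1],
    [0,0,-2.5,0,0,0,1],
    [0,0,-3,0,0,0,1],
    [0,0,-3,0,0,0,1],
    [0,0,0,0,0,0,1]
  ],
  "force": 60
}}

```text
clock: 2.95
tool_pos: [0.5326, -0.014, 0.2643]
eef_rot: [0.758, 0.652, 0.002, 0.002]
contact_force: [-0.2, 0.2, -1.1]
opening: 0.13
finger_force: 59.9
```

```bash
python3 - <<'E'
from h import *
s=snap('wrist','w2'); cv2.imwrite('pics/w2.png',s['pixels'][:,:,::-1])
x=r.get_state(); print(x['tool_pos'],x['eef_rot'],x['q'].round(3), x['contact_force'],x['opening'])
# predicted turn: tool x to -chest x or chest x
p=x['tool_pos'];M=R.from_quat(x['eef_rot']).as_matrix()
print('shift tool', M.T@(np.array([.628,-.231,.235])-p), 'toolx az',np.degrees(np.arctan2(M[1,0],M[0,0])))
E
```

```text
[ 0.53157941 -0.01405958  0.26270827] [7.58153752e-01 6.52075050e-01 7.81283162e-04 6.37497804e-04] [ 0.04   0.556 -0.16   1.841  0.124  0.752 -0.337] [-0.24366447 -0.21889079 -0.77527086] 0.12644201550884793
shift tool [-0.200085    0.12773369  0.02789127] toolx az 81.39654038089964
```

Call:
{"fn": "step_arm", "kwargs": {
  "steps": [
    [-4,2.55,0,0,0,0,1],
    [-4,2.55,0,0,0,0,1],
    [-4,2.55,0,0,0,0,1],
    [-4,2.55,0,0,0,0,1],
    [-4,2.55,0,0,0,0,1],
    [0,0,0,0,0,-10.2,1],
    [0,0,0,0,0,-10.2,1],
    [0,0,0,0,0,-10.2,1]
  ]
}}

```text
clock: 4.0
tool_pos: [0.6265, -0.2306, 0.2597]
eef_rot: [0.557, 0.831, -0.0, -0.002]
contact_force: [-0.1, 0.4, -0.8]
opening: 0.13
finger_force: 59.9
```

Call:
{"fn": "step_arm", "kwargs": {
  "steps": [
    [0,0,0,0,0,-10.2,1],
    [0,0,0,0,0,-10.2,1],
    [0,0,0,0,0,-10.2,1],
    [0,0,0,0,0,-10.2,1],
    [0,0,3,0,0,0,1],
    [0,0,2,0,0,0,1],
    [0,0,0,0,0,0,1],
    [0,0,0,0,0,0,1]
  ]
}}

```text
clock: 5.0
tool_pos: [0.6276, -0.2307, 0.2118]
eef_rot: [0.235, 0.972, 0.0, -0.0]
contact_force: [0.4, 0.1, -1.2]
opening: 0.133
finger_force: 59.9
```

```bash
python3 - <<'E'
from h import *
s=snap('wrist','w3'); d=snap('side','s3'); 
x=r.get_state(); print(x['tool_pos'],x['eef_rot'],x['q'].round(3), x['contact_force'],x['opening'])
M=R.from_quat(x['eef_rot']).as_matrix(); print(M.round(4).tolist())
g=np.array(proj(s,[.628,-.231,.112],True)); print('keyhole in wrist',g, 'side',proj(d,[.628,-.231,.112]))
b=d['pixels'][150:290,325:465,::-1]; b=cv2.resize(b,(400,400),interpolation=cv2.INTER_CUBIC)
u,v=g.astype(int); u0=max(0,u-70);v0=max(0,min(400-140,v-90)); print('crop',u0,v0)
a=cv2.resize(s['pixels'][v0:v0+140,u0:u0+140,::-1],(400,400),interpolation=cv2.INTER_CUBIC)
cv2.imwrite('pics/c3.png',np.hstack([a,b]))
E
```

```text
[ 0.6280675  -0.23080003  0.21258443] [2.35112569e-01 9.71967847e-01 6.94061500e-05 7.61781730e-04] [ 0.531  0.831 -0.492  1.454  0.438  0.965  1.021] [ 0.86689499 -0.8372932  -1.31105484] 0.13291334428522128
[[-0.8894, 0.457, 0.0015], [0.457, 0.8894, -0.0002], [-0.0014, 0.0005, -1.0]]
keyhole in wrist [318.38853692 202.78309514] side (np.float64(397.3016357754252), np.float64(226.4247616570961))
crop 248 112
```

View pics/c3.png

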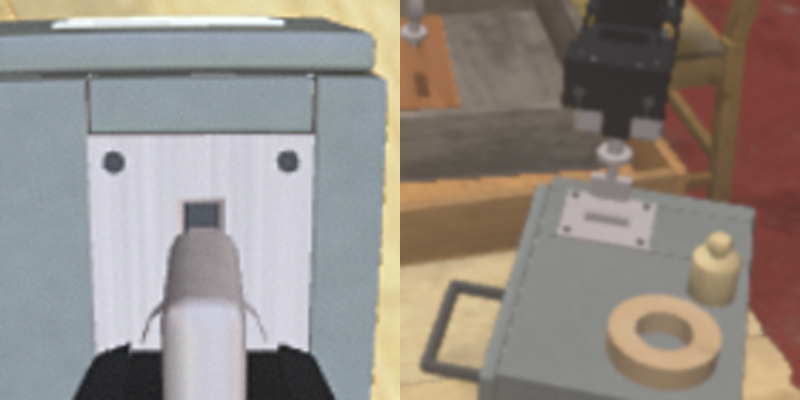

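```bash
python3 - <<'E'
from h import *
d=load('s3'); k=400/140
cx=np.array([.8894,-.457,0]); cy=np.array([.457,.8894,0]); 
T=np.array([.6280,-.2308,0])
f=lambda u,v,z:atz(d,325+(u-400)/k,150+v/k,z)
for n,u,v,z in (('slot',607,219,.112),('slL',586,214,.112),('slR',629,224,.112),('collar',617,154,.1723),('bladeL',591,186,.1413),('bladeR',632,189,.1413),('p1',567,193,.112),('p2',656,206,.112),('p3',650,248,.112),('p4',557,236,.112)):
    p=f(u,v,z)-T; print(n,round(p@cx*1000,1),round(p@cy*1000,1))
w=load('w3'); 
p=atz(w,248+203/k,112+200/k,.112,True)-T; print('far end slot wrist',p@cx*1000,p@cy*1000)
for u,v in((88,135),(315,135)): 
    p=atz(w,248+u/k,112+v/k,.112,True)-T; print('plate front',p@cx*1000,p@cy*1000)
E
```

```text
slot 0.5 -0.9
slL -16.1 1.0
slR 17.7 -2.6
collar 1.7 0.5
bladeL -14.5 -2.1
bladeR 16.1 2.7
p1 -34.7 24.5
p2 35.3 26.8
p3 36.4 -28.0
p4 -33.2 -33.0
far end slot wrist -16.617040925873987 0.312674622872762
plate front -34.37798187468935 -30.100145278756795
plate front -34.454909205834966 29.874632708220616
```

Call:
{"fn": "step_arm", "kwargs": {
  "steps": [
    [0,0,1.2,0,0,0,1],
    [0,0,0.5,0,0,0,1],
    [0,0,0.3,0,0,0,1],
    [0,0,0.3,0,0,0,1],
    [0,0,0,0,0,0,1]
  ]
}}

```text
clock: 5.72
tool_pos: [0.6274, -0.2308, 0.1885]
eef_rot: [0.235, 0.972, 0.0, -0.0]
contact_force: [-0.8, 1.0, -1.1]
opening: 0.128
finger_force: 59.9
```

Call:
{"fn": "step_arm", "kwargs": {
  "steps": [
    [0,0,0.5,0,0,0,1],
    [0,0,0.5,0,0,0,1],
    [0,0,0.5,0,0,0,1],
    [0,0,0.5,0,0,0,1],
    [0,0,0.5,0,0,0,1],
    [0,0,0.5,0,0,0,1],
    [0,0,0,0,0,0,1]
  ]
}}

```text
clock: 6.6
tool_pos: [0.6273, -0.2308, 0.1583]
eef_rot: [0.235, 0.972, 0.0, -0.0]
contact_force: [-0.3, 1.2, -1.5]
opening: 0.135
finger_force: 59.9
```

Call:
{"fn": "step_arm", "kwargs": {
  "steps": [
    [0,0,0.3,0,0,0,1],
    [0,0,0.2,0,0,0,1],
    [0,0,0,0,0,0,1]
  ]
}}

```text
clock: 6.98
tool_pos: [0.6278, -0.2309, 0.1556]
eef_rot: [0.235, 0.972, -0.0, 0.001]
contact_force: [-3.4, 0.7, 8.1]
opening: 0.129
finger_force: 59.9
```

Call:
{"fn": "step_arm", "kwargs": {
  "steps": [
    [0,0,0,0,0,8,1],
    [0,0,0,0,0,8,1],
    [0,0,0,0,0,8,1],
    [0,0,0,0,0,8,1],
    [0,0,0,0,0,8,1],
    [0,0,0,0,0,0,1]
  ]
}}

```text
clock: 7.72
tool_pos: [0.6283, -0.2309, 0.1556]
eef_rot: [0.554, 0.833, 0.0, 0.001]
contact_force: [-2.3, 0.5, 8.3]
opening: 0.132
finger_force: 59.9
```

```bash
python3 -c "
from h import *
x=r.get_state(); print(x['tool_pos'],x['moment'],x['contact_force'],x['q'].round(2),R.from_quat(x['eef_rot']).as_matrix()[:,0])"
```

```text
[ 0.6282678  -0.2309357   0.15556628] [ 0.09290311  0.36741995 -0.03876211] [-2.32050754  0.45150992  8.33081015] [ 0.43  0.87 -0.28  1.5   0.3   0.8   0.43] [-0.38655974  0.92226237 -0.00192241]
```

Turning freely; continue to the stop.

Call:
{"fn": "step_arm", "kwargs": {
  "steps": [
    [0,0,0,0,0,8,1],
    [0,0,0,0,0,8,1],
    [0,0,0,0,0,8,1],
    [0,0,0,0,0,8,1],
    [0,0,0,0,0,5,1],
    [0,0,0,0,0,5,1],
    [0,0,0,0,0,0,1]
  ]
}}

```text
clock: 8.6
tool_pos: [0.6289, -0.2309, 0.1556]
eef_rot: [0.815, 0.579, 0.001, 0.001]
contact_force: [-1.2, 1.3, 6.0]
opening: 0.13
finger_force: 59.9
```

```bash
python3 -c "
from h import *
x=r.get_state(); M=R.from_quat(x['eef_rot']).as_matrix(); print(x['tool_pos'],x['moment'],x['contact_force'],x['q'].round(2),M[:,0], 152.8-np.degrees(np.arctan2(M[1,0],M[0,0])))"
```

```text
[ 0.62890124 -0.23093446  0.15558571] [0.09408312 0.17974755 0.01304502] [-1.15222692  1.2554037   5.95543954] [ 0.32  0.86 -0.08  1.51  0.08  0.77 -0.12] [3.29155144e-01 9.44275842e-01 1.61373463e-04] 82.01750446595909
```

Call:
{"fn": "step_arm", "kwargs": {
  "steps": [
    [0,0,0,0,0,4,1],
    [0,0,0,0,0,4,1],
    [0,0,0,0,0,0,1]
  ]
}}

```text
clock: 8.98
tool_pos: [0.629, -0.2309, 0.1556]
eef_rot: [0.853, 0.523, 0.001, 0.002]
contact_force: [-0.4, -0.9, 6.3]
opening: 0.137
finger_force: 61.7
```

```bash
python3 -c "
from h import *
x=r.get_state(); M=R.from_quat(x['eef_rot']).as_matrix(); print(x['tool_pos'],x['moment'],x['contact_force'],x['q'].round(2), 152.8-np.degrees(np.arctan2(M[1,0],M[0,0])))"
```

```text
[ 0.62895854 -0.23092459  0.15556154] [-0.07920381  0.20245489  0.9964977 ] [-0.38039037 -0.92372786  6.32312345] [ 0.3   0.86 -0.04  1.51  0.04  0.76 -0.22] 89.78167536546027
```

Call:
{"fn": "step_arm", "kwargs": {
  "steps": [
    [0,0,0,0,0,-4,1],
    [0,0,0,0,0,0,0.1],
    [0,0,0,0,0,0,0.1],
    [0,0,0,0,0,0,0.1],
    [0,0,-1,0,0,0,0.1],
    [0,0,-3,0,0,0,0.1],
    [0,0,-4,0,0,0,0.1],
    [0,0,-2,0,0,4,0.1]
  ]
}}

```text
clock: 9.98
tool_pos: [0.6286, -0.2313, 0.2569]
eef_rot: [0.854, 0.52, 0.002, 0.001]
contact_force: [0.3, 0.2, -0.1]
opening: 0.451
finger_force: 0.0
```

Call:
{"fn": "step_arm", "kwargs": {
  "steps": [
    [-4.2,-2.5,0,0,0,0,0.36],
    [-4.2,-2.5,0,0,0,0,0.36],
    [-4.2,-2.5,0,0,0,0,0.36],
    [-4.2,-2.4,3,0,0,0,0.36],
    [0,0,3,0,0,0,0.36],
    [0,0,0,0,0,0,0.36],
    [0,0,0,0,0,0,0.36]
  ]
}}

```text
clock: 10.85
tool_pos: [0.4641, -0.3348, 0.1949]
eef_rot: [0.853, 0.522, 0.001, 0.001]
contact_force: [0.7, -0.3, -0.0]
opening: 0.32
finger_force: 0.0
```

```bash
python3 - <<'E'
from h import *
s=snap('wrist','w4')
x=r.get_state(); print(x['tool_pos'],x['eef_rot'],x['q'].round(3), x['contact_force'],x['opening'])
print(proj(s,[.480,-.302,.09],True))
cv2.imwrite('pics/w4c.png',cv2.resize(s['pixels'][60:360,120:520,::-1],None,fx=2,fy=2,interpolation=cv2.INTER_CUBIC))
E
```

```text
[ 0.4643128  -0.33486355  0.1951031 ] [0.85318825 0.52160112 0.00088755 0.00114058] [ 0.58   0.696 -0.061  1.795  0.064  0.65   0.01 ] [-0.1958812  -0.17872181 -0.10246248] 0.32205881458874874
(np.float64(318.53829270577745), np.float64(154.48326678663446))
```

View pics/w4c.png

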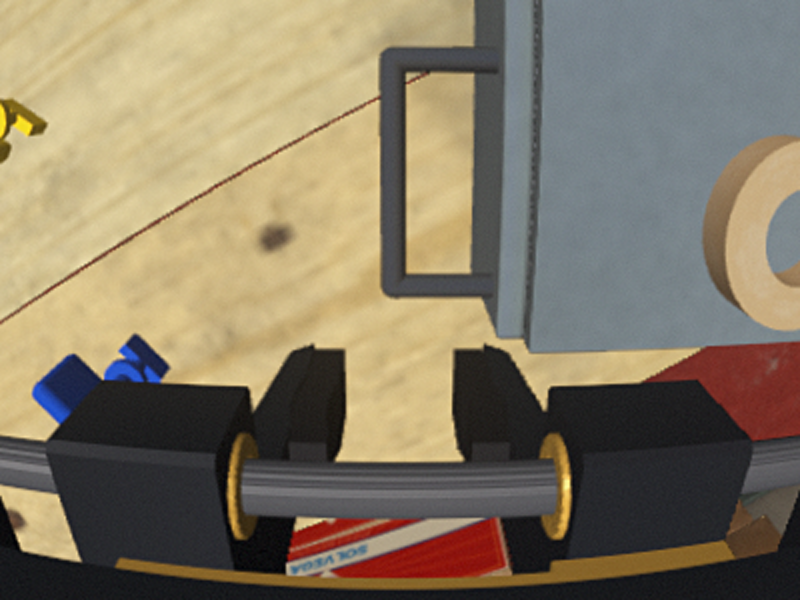

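```bash
python3 - <<'E'
from h import *
s=load('w4'); x=r.get_state(); M=R.from_quat(x['eef_rot']).as_matrix()
for u,v in ((392,62),(393,173),(395,285)):
    p=atz(s,120+u/2,60+v/2,.087,True); print(p.round(4),(M.T@(p-x['tool_pos'])*100).round(2))
E
```

```text
[ 0.5004 -0.2579  0.087 ] [ 8.49 -0.33 10.81]
[ 0.4812 -0.2961  0.087 ] [ 4.21 -0.29 10.81]
[ 0.4612 -0.3369  0.087 ] [-0.32 -0.21 10.81]
```

Call:
{"fn": "step_arm", "kwargs": {
  "steps": [
    [3.9,-0.3,0,0,0,0,0.36],
    [0,0,4,0,0,0,0.36],
    [0,0,3,0,0,0,0.36],
    [0,0,2,0,0,0,0.36],
    [0,0,1,0,0,0,0.36],
    [0,0,0.8,0,0,0,0.36],
    [0,0,0,0,0,0,0.36]
  ],
  "force": 30
}}

```text
clock: 11.78
tool_pos: [0.4782, -0.299, 0.086]
eef_rot: [0.853, 0.521, 0.0, 0.0]
contact_force: [0.5, 0.3, 0.4]
opening: 0.325
finger_force: 0.0
```

Call:
{"fn": "step_arm", "kwargs": {
  "steps": [
    [0,0,0,0,0,0,1],
    [0,0,0,0,0,0,1],
    [0,0,0,0,0,0,1],
    [0,0,0,0,0,0,1]
  ],
  "force": 30
}}

```text
clock: 12.28
tool_pos: [0.4785, -0.2994, 0.0863]
eef_rot: [0.854, 0.521, 0.0, 0.001]
contact_force: [0.5, -1.0, 3.2]
opening: 0.101
finger_force: 30.0
```

Gripped (9 mm); pull 80 mm along tool −y.

Call:
{"fn": "step_arm", "kwargs": {
  "steps": [
    [0,-0.5,0,0,0,0,1],
    [0,-1,0,0,0,0,1],
    [0,-1.5,0,0,0,0,1],
    [0,-1.5,0,0,0,0,1],
    [0,-1.5,0,0,0,0,1],
    [0,-1.2,0,0,0,0,1],
    [0,-0.6,0,0,0,0,1],
    [0,0,0,0,0,0,1]
  ]
}}

```text
clock: 13.28
tool_pos: [0.4083, -0.2637, 0.0862]
eef_rot: [0.854, 0.521, 0.0, 0.001]
contact_force: [0.9, -1.7, 7.5]
opening: 0.1
finger_force: 30.1
```

Call:
{"fn": "step_arm", "kwargs": {
  "steps": [
    [0,-0.2,0,0,0,0,1],
    [0,-0.2,0,0,0,0,1],
    [0,0,0,0,0,0,1]
  ]
}}

```text
clock: 13.65
tool_pos: [0.4083, -0.2636, 0.0863]
eef_rot: [0.854, 0.521, 0.002, 0.004]
contact_force: [6.7, -5.1, 2.3]
opening: 0.097
finger_force: 30.0
```

Call:
{"fn": "step_arm", "kwargs": {
  "steps": [
    [0,0.3,0,0,0,0,1],
    [0,0,0,0,0,0,0.36],
    [0,0,0,0,0,0,0.36],
    [0,0,0,0,0,0,0.36],
    [0,0,-1,0,0,0,0.36],
    [0,0,-4,0,0,0,0.36],
    [0,0,-6,0,0,0,0.36],
    [0,0,0,0,0,0,0.36]
  ]
}}

```text
clock: 14.65
tool_pos: [0.4095, -0.264, 0.1999]
eef_rot: [0.854, 0.521, 0.002, 0.004]
contact_force: [0.6, -0.2, -0.5]
opening: 0.319
finger_force: 0.0
```

```bash
python3 - <<'E'
from h import *
s=snap('wrist','w5'); d=snap('side','s5')
print(r.get_state()['tool_pos'],r.get_state()['contact_force'])
for f,x,z in (('a',(0,0,640,400),.087),): pass
b=cv2.resize(d['pixels'][90:350,240:500,::-1],(500,500),interpolation=cv2.INTER_CUBIC)
print('handle side pred', proj(d,[.4812-.08*.8894,-.2961+.08*.457,.087]))
cv2.imwrite('pics/c5.png',b)
E
```

```text
[ 0.40747062 -0.26282904  0.1964578 ] [-0.59712526 -0.14520373 -0.81523774]
handle side pred (np.float64(302.72760717827765), np.float64(255.66751112680635))
```

View pics/c5.png

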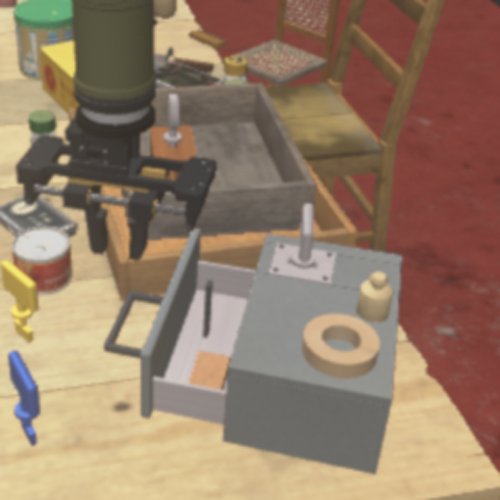

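```bash
python3 - <<'E'
from h import *
s=load('w5'); cv2.imwrite('pics/w5c.png',cv2.resize(s['pixels'][60:360,120:520,::-1],None,fx=2,fy=2,interpolation=cv2.INTER_CUBIC))
print(proj(s,[.4812-.08*.8894,-.2961+.08*.457,.087],True))
E
```

```text
(np.float64(316.7773180300737), np.float64(191.90232820985838))
```

View pics/w5c.png

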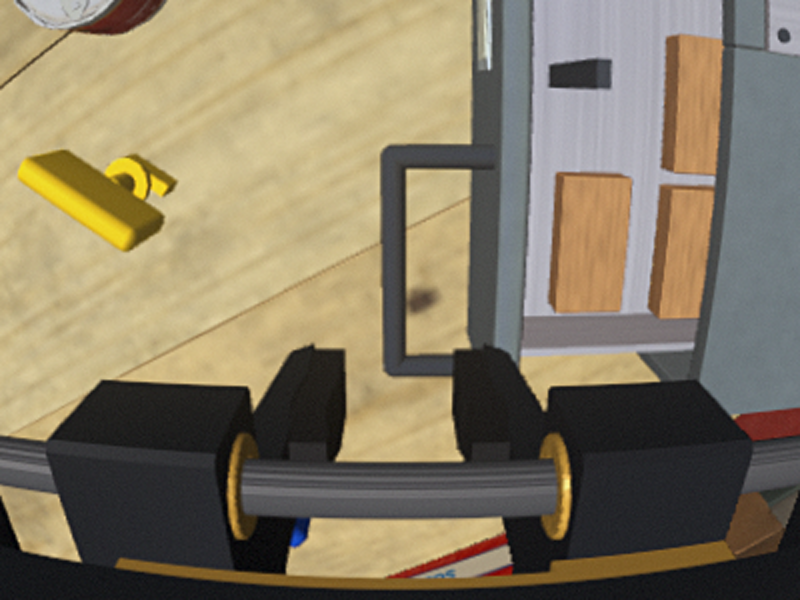

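```bash
python3 -c "
from plant import r
print(r.finish_job())"
```

```text
the job is handed in; nothing more can be done
None
```

The job is handed in: the bar key is fully home and turned clockwise to its stop, the drawer is pulled out its full 80 mm, the round-headed key is still in the stand, and nothing else looks disturbed in the last images.

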